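# Hang and lock a tool bracket on a slotted upright

### The job

Hang the red tool bracket on the grey slotted upright: hook its two steel claws into the two uppermost slots, then press it down firmly but gently until it is fully home and the red spring catch snaps out over its back plate. Press with no more than about 20 N, leave the spray can, the battery and the screwdriver where they are, and let go at the end.

Things in the scene. Friction and masses are not known exactly. Their poses are not given: they have to be found in the camera images.
- bracket: Loose red metal bracket, 0.35 kg, standing on the bench. Origin: bottom centre of its back plate's rear face; z up, x out of that face along the claws, y across. Back plate (mm) 44 wide (y), 90 tall, 6 thick (x -6..0). Tray floor 56 wide, 5 thick, x -6..-125, with a 15 high lip at the free end. A centre web on it, see grip.
- grip (a point): Point on the bracket, x -65, z 32 mm, inside its upright centre web (10 mm thick in y, x -6 to -110 mm, top at z 45 mm): the place to grip from above, fingers closing along the bracket's y. Axes as the bracket's. Pressing may also be done on the web's top.
- claw (a point): End of the upper of two equal claws, bracket x 8.5, z 52 mm; the other is 45 mm lower. Round steel bar 6 mm thick: a level neck leaves the rear face (axis 15 mm above this point), turns down 8.5 mm out (outermost 11.5 mm) and ends here, rounded. Gap between prong and rear face 5.5 mm.
- foot: Dark steel foot (plate 170 x 150 x 12 mm, collar to z 62 mm) of the fixed light grey upright, a box channel 60 mm wide (y), 40 deep standing in the collar. Origin: on the bench in the plane of the upright's slotted face, on its centre line; z up, x into the channel: the face (x = 0) looks to -x. How far the upright stands out of its foot is set anew each time and not measured: see top_low.
- top_low (a point): Fixed mark on the foot's frame at z 217 mm on the slotted face's centre line: the upright's top (flat black cap, 42 x 62 mm, x -1 to 41, as high as the face) would be here at its lowest setting; it is really 0 to 80 mm higher, U. Find U by touch or sight. It is clamped and does not give.
- slots_low (a point): Fixed mark, foot z 102 mm, 115 mm under top_low. The bracket's origin when fully home is U above it (115 mm below the cap's top), axes as the foot's. Face 4 thick; three centred slots 9 wide, 22 tall, lower edges 51, 96 (use these two), 141 mm below the top. Claws enter only with the origin 12 to 16 mm above home and within 1.5 mm sideways; then, face to face, down to home.
- catch (a joint): Red sprung tongue, 20 mm wide, 6 tall, sticking 5 mm out of the face, centre 20 mm below the cap's top. Value: how far it is pushed in, m (0 out, 0.012 most). The bracket pressed to the face pushes it flush (0.005; 6.6 N). It rubs, so the bracket does not drop by itself: press with about 5 to 20 N. Within some 2 mm of home it snaps out (0) over the back plate's top and locks it.
- spray_can: Bystander: spray can, 54 mm in diameter, 150 mm tall, upright on the bench; origin at the centre of its underside.
- battery: Bystander: black and red battery pack 75 x 110 x 63 mm, on the bench; origin at the centre of its underside.
- screwdriver: Bystander: screwdriver lying on the bench along its own x.
Things that resemble listed ones, but are neither listed nor needed, are in the scene too. Of the things shaped like the bracket, the red one is meant.

How it is judged (in metres and radians):
On the way, in this order (a step that is already met when the one before it is completed fails the run):
1. both claws are through the two uppermost slots, the back plate against the upright, the bracket still raised (x of bracket in the frame of foot above -0.004 m and y of bracket in the frame of foot between -0.004 and 0.004 m and z of bracket in the frame of foot between 0.108 and 0.202 m and value of joint catch above 0.003 m), for 0.04 s.
2. the bracket is pressed down fully home and the catch has snapped out (x of bracket in the frame of foot between -0.003 and 0.0025 m and y of bracket in the frame of foot between -0.003 and 0.003 m and z of bracket in the frame of foot between 0.098 and 0.186 m and angle between the z axis of bracket and the z axis of foot, either way round below 0.05 rad and angle between the x axis of bracket and the x axis of foot, either way round below 0.06 rad and value of joint catch below 0.0025 m), for 0.2 s.
At the end, for the whole second after the job is handed in: The bracket hangs at rest in the two uppermost slots, pressed home: rear face within 3 mm of the upright, sideways within 3 mm of its centre line, upright and square to about 3 degrees, the red catch out again (pushed in less than 2.5 mm) over its back plate, and the gripper clear of it (all of step 2 and linear speed of bracket below 0.01 m/s and angular speed of bracket below 0.1 rad/s); the robot touches nothing.
It fails at once if the bracket is forced: its contact forces on the upright add up to more than 90 N (as when its web is pressed down with about 34 N, or knocked on it) (contact force between bracket and foot above 90 N).
It fails at once if the robot touches the upright or its foot with more than 30 N (contact force between any of the arm, the fingers and foot above 30 N).
It fails at once if the spray can is moved more than 20 mm or tipped (distance of spray_can from where it was at the start of the episode above 0.02 m or angle between spray_can's own z axis and vertical above 0.3 rad).
It fails at once if the battery is moved more than 20 mm or tipped (distance of battery from where it was at the start of the episode above 0.02 m or angle between battery's own z axis and vertical above 0.3 rad).
It fails at once if the screwdriver is moved more than 20 mm or tipped (distance of screwdriver from where it was at the start of the episode above 0.02 m).
It also fails if it takes over 70 s, if anything falls off the work surface, if the arm or the gripper's body presses on something with over 40 N, if the wrist force passes 120 N, or if a joint passes its speed limit or range.

### The arm

A 7-joint arm with a two-finger parallel gripper is mounted at the origin on the work surface. World frame = base frame: x ahead of the robot, y to its left, z up, the work surface at z = 0. Lengths are in mm, angles in rad, forces in N, time in s.
With the tool pointing down it reaches from about 425 to 925 mm from the base axis. Payload 6.8 kg.
Tool frame: the origin (TCP) lies at the very end of the fingers, on their centre line; the grasp point (between the pads) lies 19 mm behind it; z points along the fingers, y is the line along which they close (so a half turn about z gives the same grasp; the last joint's range is limited). The gripper opens to 88 mm and grips with 3 to 60 N. Pads are 20 mm wide; open, the fingers measure 115 mm over their backs; the gripper's body (75 mm by 178 mm) begins 61 mm behind the grasp point.
Start: joints at [1.033, 0.477, 0.022, 1.555, -0.011, 1.109, -0.083], TCP at [281.276, -613.621, 222.664] pointing down, gripper open.
Joint ranges: [-2.96, 2.96], [-0.34, 2.1], [-1.41, 1.46], [0.24, 2.44], [-1.37, 4.51], [0.17, 1.92], [-2.96, 2.96]. Speed limits (rad/s): [2.39, 2.39, 3.14, 3.14, 3.14, 3.14, 3.14].

### API

Orientations are given as a unit quaternion [x, y, z, w].
In Python, from cell import arm, eyes, hand_in gives the robot as it stands.
- The arm moves only by the tool drive_tool, never from a script. Its argument "commands" is a list of rows, each a list of 6 numbers: the shift along the tool's x, y, z in units of 25 mm (1.0 is 25 mm), then the turn, a rotation vector about the tool's x, y, z in units of 8 degrees (1.0 is 8 degrees). A call has 1 to 10 rows; each row shifts and turns the commanded pose from where the row before left it, along the tool's axes as they then stand; what a row does not reach is not made up. A row lasts 1/8 s, in which the tool goes at most 62.5 mm and 10.7 degrees, less where a joint would pass 70% of its speed; a pose out of reach is approached as far as the arm can. A call is refused whole if a number of a shift passes 1 or a number of a turn 1, either way. A call with a gripper value outside its range is refused whole. "claw" is the closure, from -1 (fully open) to 1 (shut), so that 0 is half open, set as the call begins (left out, the last holds). The fingers move at their own pace and stop on an object; "newtons" is the grip in N (left out, the last holds). Time passes only in rows, so rows that do not move let the fingers close. It gives the time, the measured TCP pose, the force, the opening and the grip force at its end, in the units of the state.
- arm.observe(): the state, without advancing time (a new reading comes with each control period).
- eyes.camera(name): name is "scene" or "top"; returns (picture, depth): 400x640x3 uint8, red, green, blue; 400x640 float32, mm along the optical axis (not along the pixel's ray), 0 where there is no reading.
- eyes.camera_info(name): a dict with "vfov" (degrees; the focal length in pixels is half the picture's height over the tangent of half this angle, whatever the lens; pixels are square), "cx", "cy" (the principal point, pixels), "view" (4x4, takes a point from world to camera coordinates). Camera axes: x right, y up, looking along -z (the intrinsics and any distortion apply to the point x, -y, -z); pixel columns grow to the right and rows downward; lengths in mm; the calibration is good to about 2 mm. A picture is of the moment at which its call begins. camera_info takes no time and is no camera call.
- hand_in(): hands the job in; it is judged then, once.
The state is a dict: "t": time; "qpos": joint angles; "qd": joint speeds; "effort": joint torques, N m; "tcp_pos": TCP position; "tcp_rot": TCP orientation; "wrist_force": force on the tool from outside, world axes, zero at the start; "moment": the same for the moment, N m; "opening": finger opening in mm; "gripper_force": force on a finger pad.
Only numpy, scipy, OpenCV 4.12 (cv2) and the standard library are available. Lean on these libraries where they do the work, as an engineer would, in place of code of your own. Each camera call takes 0.05 s, during which the arm holds its last target. There are 200 camera calls.

## Working session

There is one attempt and no reset: what is moved stays moved. The work goes in short steps, Python scripts to look and compute and a tool call to move; the robot and the scene stay as the last step left them, time stands still between calls to the robot, and variables do not carry over. Pictures are saved under pics/ and viewed, at most 10 in all, crops included, and the job is handed in when it is done.

Besides the shell and the picture viewer there is one more tool, called as name(argument=value, ...), one argument or row to a line, values as JSON. drive_tool: Moves the arm, as the interface text tells. Its arguments: {"type":"object","properties":{"commands":{"type":"array"},"claw":{"type":"number"},"newtons":{"type":"number"}},"required":["commands"]}

```bash
mkdir -p pics; ls; cat > h.py <<'E'
import numpy as np,cv2
from cell import arm,eyes,hand_in
E
python3 - <<'E'
from h import *
for n in("scene","top"):
    p,d=eyes.camera(n); cv2.imwrite(f"pics/{n}0.png",p[:,:,::-1]); np.savez(f"{n}0.npz",p=p,d=d)
    i=eyes.camera_info(n); print(n,i)
print(arm.observe())
E
```

```text
pics
scene {'vfov': 46.33199235068962, 'cx': 313.396300395163, 'cy': 201.2781751667829, 'view': array([[-8.28684928e-01,  5.59196021e-01,  2.41060330e-02,
         4.50629914e+02],
       [-2.87091956e-01, -4.61630088e-01,  8.39330609e-01,
         4.93119726e+01],
       [ 4.80478407e-01,  6.88619977e-01,  5.43086575e-01,
        -1.33594976e+03],
       [ 0.00000000e+00,  0.00000000e+00,  0.00000000e+00,
         1.00000000e+00]])}
top {'vfov': 45.71637566357141, 'cx': 321.71820551357735, 'cy': 199.9335168245003, 'view': array([[-5.29318786e-03, -9.99934086e-01, -1.01885616e-02,
         4.85284206e+01],
       [ 9.87937529e-01, -6.80599186e-03,  1.54703321e-01,
        -5.68787001e+02],
       [-1.54762467e-01, -9.24678863e-03,  9.87908435e-01,
        -1.18258483e+03],
       [ 0.00000000e+00,  0.00000000e+00,  0.00000000e+00,
         1.00000000e+00]])}
{'t': 0.1, 'qpos': array([ 1.03289053,  0.47772179,  0.02235614,  1.55632513, -0.01148321,
        1.10924624, -0.08310815]), 'qd': array([ 7.37897235e-04,  9.35417504e-05,  8.98161682e-04, -2.68494044e-03,
       -1.49593985e-03, -1.51804573e-03, -1.11901861e-03]), 'effort': array([ 3.69782501e-03, -5.84092855e+01,  1.53931752e+00, -2.73315918e+01,
       -5.43613324e-02,  1.30764491e-02,  2.53711676e-05]), 'tcp_pos': array([ 281.03289635, -613.146964  ,  221.78785898]), 'tcp_rot': array([ 9.76995986e-01,  2.13256243e-01, -2.32796844e-04, -7.50788368e-04]), 'wrist_force': array([ 1.10109642,  0.1885256 , -0.13924196]), 'moment': array([0.07850727, 0.00572177, 0.00905916]), 'gripper_force': 0.0, 'opening': 88.34724215262776}
```

View pics/scene0.png

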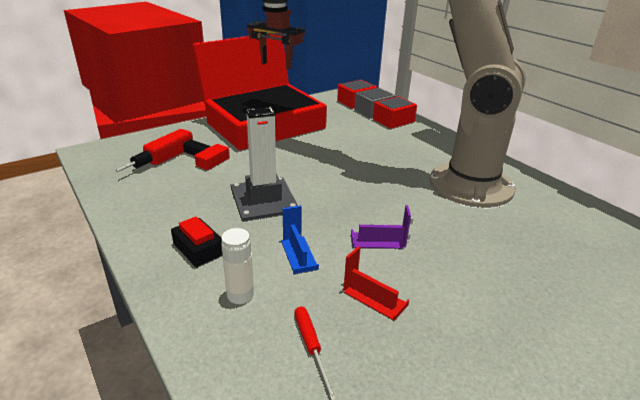

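View pics/top0.png

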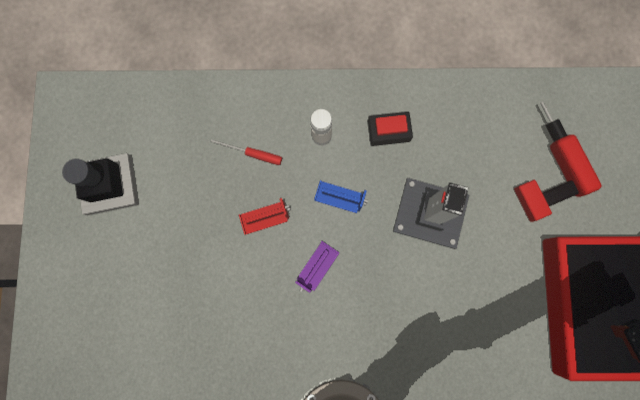

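The red bracket is at scene (375,290) and top (265,217). The pieces that could be mistaken for it are:
- the blue bracket, scene (297,245) / top (340,197)
- the purple bracket, scene (383,235) / top (318,267)
- other red items: battery top, drill, toolbox and screwdriver

The upright's cap is at top (456,198) and scene (262,110), with the catch facing the scene camera at (262,122).

```bash
cat >> h.py <<'E'
def cloud(n,p,d):
    i=eyes.camera_info(n); f=200/np.tan(np.radians(i["vfov"]/2))
    v,u=np.mgrid[:400,:640]; X=np.stack([(u-i["cx"])*d/f,-(v-i["cy"])*d/f,-d,np.ones_like(d)],-1)
    return (X@np.linalg.inv(i["view"]).T)[...,:3]
def redmask(p):
    h=cv2.cvtColor(p,cv2.COLOR_RGB2HSV); return ((h[...,0]<8)|(h[...,0]>172))&(h[...,1]>150)&(h[...,2]>60)
E
python3 - <<'E'
from h import *
np.set_printoptions(suppress=True,precision=1)
for n in("top","scene"):
    z=np.load(n+"0.npz");p,d=z["p"],z["d"];W=cloud(n,p,d); 
    # bench height check
    b=[(100,250),(300,100),(330,150),(350,330),(200,300),(250,200)] if n=="top" else [(330,200),(350,450),(210,320),(370,250)]
    print(n,"bench",[W[q] for q in b])
    m=redmask(p); box=np.zeros_like(m)
    if n=="top": box[190:245,230:300]=1
    else: box[240:325,335:415]=1
    P=W[m&box]; print("red",len(P),P.min(0),P.max(0))
    fl=P[(P[:,2]<30)]; r=cv2.minAreaRect(P[:,:2].astype(np.float32)); print("rect all",r)
    for lo,hi in((-5,12),(12,38),(38,55),(75,100)):
        q=P[(P[:,2]>lo)&(P[:,2]<hi)]
        if len(q)>4: print(lo,hi,len(q),q.mean(0),cv2.minAreaRect(q[:,:2].astype(np.float32)))
    # upright
    c=W[160:260,380:490] if n=="top" else W[100:225,225:305]
    c=c.reshape(-1,3)
    for lo,hi in((6,18),(50,70),(190,310)):
        q=c[(c[:,2]>lo)&(c[:,2]<hi)]
        if len(q): print("up",lo,hi,len(q),q.mean(0),cv2.minAreaRect(q[:,:2].astype(np.float32)),np.percentile(q[:,2],[5,50,95]))
    D=np.where(m&box,1,0)
    q=p[185:250,225:305] if n=="top" else p[235:325,330:415]
    cv2.imwrite(f"pics/{n}crop.png",cv2.resize(q[:,:,::-1],None,fx=5,fy=5,interpolation=2))
a=cv2.resize(cv2.imread("pics/topcrop.png"),(400,325));b=cv2.resize(cv2.imread("pics/scene0.png")[90:225,225:305],(260,439))
c=cv2.resize(cv2.imread("pics/top0.png")[165:255,385:485],(400,360))
o=np.zeros((600,800,3),np.uint8);o[:325,:400]=a;o[:439,400:660]=b
o[325:600,:306]=cv2.resize(c,(306,275)); cv2.imwrite("pics/m1.png",o)
E
```

```text
top bench [array([858.7, 243.3,  -0.9]), array([316. , 624. ,   2.4]), array([239.4, 490.5,  -0.2]), array([188.4,  26.4,   3.1]), array([576.8, 104. ,  -3.6]), array([444.2, 368.1,   0.2])]
red 901 [379.2  33.7  -1.1] [ 570.6  263.8 1256.8]
rect all ((492.6475830078125, 130.91802978515625), (275.3847961425781, 116.05500030517578), 63.43191146850586)
-5 12 610 [525.9 202.3   5.9] ((528.663330078125, 202.17318725585938), (53.83502197265625, 116.90126037597656), 17.578380584716797)
12 38 75 [521.6 216.2  21.6] ((530.3843383789062, 202.08355712890625), (49.966888427734375, 117.41875457763672), 19.74655532836914)
38 55 170 [531.3 195.5  45.4] ((532.2843627929688, 192.29110717773438), (25.382997512817383, 108.34735107421875), 8.030868530273438)
75 100 40 [545.1 141.2  90.2] ((546.3517456054688, 141.6937255859375), (39.10173797607422, 5.850119113922119), 17.33379364013672)
up 6 18 2265 [ 531.5 -226.8   12.4] ((549.4847412109375, -252.90126037597656), (287.2067565917969, 263.4651794433594), 88.63257598876953) [ 7.1 12.6 16.7]
up 50 70 319 [ 530.3 -226.9   61.6] ((539.5822143554688, -242.258
[... 826 characters left out ...]
43.5] ((540.9544067382812, 194.9536590576172), (41.59374237060547, 107.16600036621094), 8.660223960876465)
75 100 107 [551.1 145.3  84.2] ((548.7828369140625, 143.71829223632812), (43.29490280151367, 7.956166744232178), 14.82518482208252)
up 6 18 1430 [ 532.  -265.8   10.6] ((446.61529541015625, -365.8177795410156), (495.3199768066406, 265.3645935058594), 65.11051177978516) [ 7.4 10.2 16. ]
up 50 70 801 [ 481.3 -314.3   59.6] ((443.77935791015625, -310.21234130859375), (573.8990478515625, 261.8345642089844), 70.05867004394531) [51.2 59.6 68.5]
up 190 310 770 [ 546.  -231.1  225.1] ((540.4296875, -242.07080078125), (51.57635498046875, 63.27196502685547), 71.85758972167969) [193.4 228.1 247.4]
```

View pics/m1.png

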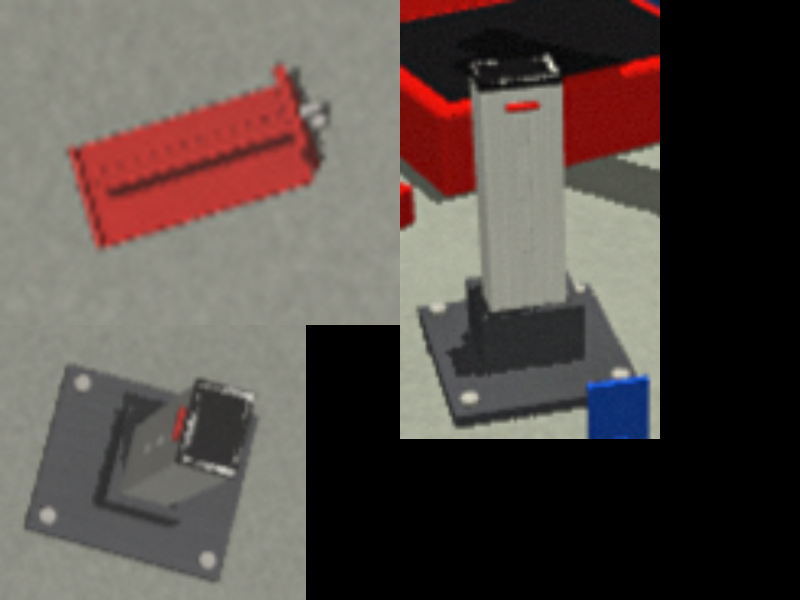

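The crop confirms the choice: red bracket, claws at crop (315,110), pointing right and slightly up. The upright's face carries the red catch and looks left in the top view. Next I fit both more precisely.

```bash
cat >> h.py <<'E'
def ray(n,uv,z):
    i=eyes.camera_info(n); f=200/np.tan(np.radians(i["vfov"]/2)); uv=np.asarray(uv,float).reshape(-1,2)
    M=np.linalg.inv(i["view"]); D=np.c_[(uv[:,0]-i["cx"])/f,-(uv[:,1]-i["cy"])/f,-np.ones(len(uv))]@M[:3,:3].T
    o=M[:3,3]; return (o+D*((z-o[2])/D[:,2])[:,None])[:,:2]
def go(x,y,z,phi):
    s=arm.observe(); from scipy.spatial.transform import Rotation as R
    r=R.from_quat(s["tcp_rot"]).as_matrix(); ph=np.degrees(np.arctan2(r[1,0],r[0,0])); d=np.array([x,y,z])-s["tcp_pos"]
    a=np.radians(phi); X=np.array([np.cos(a),np.sin(a),0]); Y=np.array([X[1],-X[0],0])
    print("t",round(s["t"],2),"tcp",s["tcp_pos"].round(2),"phi",round(ph,2),"tilt",np.degrees(r[:2,2]).round(2),"| units after turn: x %.2f y %.2f z %.2f turn %.2f"%(d@X/25,d@Y/25,-d[2]/25,-(phi-ph)/8),
     "F",s["wrist_force"].round(1),"open",round(s["opening"],1),"g",round(s["gripper_force"],1))
E
python3 - <<'E'
from h import *
np.set_printoptions(suppress=True,precision=1)
z=np.load("top0.npz");p,d=z["p"],z["d"];W=cloud("top",p,d)
c=np.zeros((400,640),bool);c[170:225,430:480]=1
k=c&(abs(W[...,2]-250)<5); 
n,l,st,ce=cv2.connectedComponentsWithStats(k.astype(np.uint8)); b=1+st[1:,4].argmax(); k=l==b
print("cap n",k.sum(),"z",np.percentile(W[k][:,2],[5,25,50,75,95]), "fit size exp 42x62:")
zc=np.median(W[k][:,2]); ys,xs=np.nonzero(k)
print(cv2.minAreaRect(ray("top",np.c_[xs,ys],zc).astype(np.float32)), "mean",ray("top",np.c_[xs,ys],zc).mean(0))
m=redmask(p);box=np.zeros_like(m);box[190:245,230:300]=1
def pca(q):
    e,v=np.linalg.eigh(np.cov(q.T)); a=v[:,1]; a=-a if a[1]>0 else a; return q.mean(0),np.degrees(np.arctan2(a[1],a[0])),np.sqrt(12*e)
for nm,lo,hi,zz in(("floor",-4,10,5),("web",40,50,45),("plate",82,96,90)):
    q=m&box&(W[...,2]>lo)&(W[...,2]<hi); ys,xs=np.nonzero(q); r=ray("top",np.c_[xs,ys],zz); print(nm,len(r),*pca(r),cv2.minAreaRect(r.astype(np.float32)))
ys,xs=np.nonzero(c&(abs(W[...,2]-zc)<5)&k); r=ray("top",np.c_[xs,ys],zc); print("cap",*pca(r))
# foot plate
g=np.zeros((400,640),bool);g[172:252,388:475]=1
dk=g&(W[...,2]>5)&(W[...,2]<22)&(p.max(2)<130); ys,xs=np.nonzero(dk); r=ray("top",np.c_[xs,ys],12);print("plate",cv2.minAreaRect(r.astype(np.float32)))
go(540,-241,330,74)
E
```

```text
cap n 575 z [246.6 248.5 249.7 250.8 252.5] fit size exp 42x62:
((539.254638671875, -242.2752685546875), (42.78477096557617, 62.961219787597656), 73.37252044677734) mean [ 539.2 -242.4]
floor 582 [526.  202.2] -73.90549193258998 [ 60.2 115.4] ((528.8941650390625, 201.04119873046875), (53.709869384765625, 114.68281555175781), 17.009109497070312)
web 157 [531.6 195.7] -73.18355513283049 [ 12.1 103.8] ((532.2839965820312, 192.47300720214844), (25.14398193359375, 107.9935073852539), 8.440715789794922)
plate 39 [545.6 141.4] -163.87302740783943 [ 6.2 41. ] ((546.3140258789062, 141.67990112304688), (39.820308685302734, 6.1809186935424805), 16.891069412231445)
cap [ 539.3 -242.3] -16.578049355574027 [42.8 62.9]
plate ((539.8168334960938, -241.98439025878906), (171.68743896484375, 151.2042694091797), 73.54882049560547)
t 0.1 tcp [ 281.  -613.1  221.8] phi 24.63 tilt [-0.   0.1] | units after turn: x 17.16 y 5.85 z -4.33 turn -6.17 F [ 1.1  0.2 -0.1] open 88.3 g 0.0
```

drive_tool(
  commands=[
    [0,0,-1,0,0,0],
    [0,0,-1,0,0,0],
    [0,0,-1,0,0,-1],
    [0,0,-1,0,0,-1],
    [0,0,0,0,0,-1],
    [0,0,0,0,0,-1],
    [0,0,0,0,0,-1],
    [0,0,0,0,0,-1],
  ],
  claw=0,
  newtons=5,
)

```text
t: 1.1
tcp_pos: [281.1, -613.4, 322.0]
tcp_rot: [0.804, 0.594, 0.0, -0.001]
wrist_force: [-0.2, 0.3, -0.5]
opening: 44.0
gripper_force: 0.0
```

```bash
python3 -c "
from h import *
go(539.3,-242.3,275,73.5)"
```

```text
t 1.1 tcp [ 281.09 -613.38  322.05] phi 72.89 tilt [-0.03  0.05] | units after turn: x 17.17 y 5.69 z 1.88 turn -0.08 F [-0.2  0.3 -0.5] open 44.0 g 0.0
```

drive_tool(
  commands=[
    [1,0.57,0,0,0,-0.08],
    [1,0.57,0,0,0,0],
    [1,0.57,0,0,0,0],
    [1,0.57,0,0,0,0],
    [1,0.57,0,0,0,0],
    [1,0.57,0,0,0,0],
    [1,0.57,0,0,0,0],
    [1,0.57,0,0,0,0],
    [1,0.57,0,0,0,0],
    [1,0.56,0,0,0,0],
  ],
  claw=0.4,
)

```text
t: 2.35
tcp_pos: [491.3, -412.7, 322.4]
tcp_rot: [0.803, 0.597, 0.0, -0.0]
wrist_force: [-0.3, -0.1, -0.5]
opening: 26.4
gripper_force: 0.0
```

drive_tool(
  commands=[
    [1,0,0,0,0,0],
    [1,0,0,0,0,0],
    [1,0,0,0,0,0],
    [1,0,0,0,0,0],
    [1,0,0.5,0,0,0],
    [1,0,0.5,0,0,0],
    [1,0,0.5,0,0,0],
    [0.17,0,0.4,0,0,0],
    [0,0,0,0,0,0],
  ],
)

```text
t: 3.48
tcp_pos: [540.8, -243.4, 274.3]
tcp_rot: [0.802, 0.597, -0.001, -0.001]
wrist_force: [-1.2, -0.6, -0.7]
opening: 26.7
gripper_force: 0.0
```

```bash
python3 -c "
from h import *
go(539.3,-242.3,252,73.5)"
```

```text
t 3.48 tcp [ 540.83 -243.36  274.34] phi 73.27 tilt [-0.09  0.02] | units after turn: x 0.02 y -0.07 z 0.89 turn -0.03 F [-1.2 -0.6 -0.7] open 26.7 g 0.0
```

drive_tool(
  commands=[
    [0,-0.07,0.4,0,0,0],
    [0,0,0.3,0,0,0],
    [0,0,0.06,0,0,0],
    [0,0,0.06,0,0,0],
    [0,0,0.06,0,0,0],
    [0,0,0,0,0,0],
  ],
)

```text
t: 4.22
tcp_pos: [539.7, -243.3, 253.2]
tcp_rot: [0.802, 0.597, 0.0, 0.0]
wrist_force: [-1.3, 0.6, 0.1]
opening: 26.2
gripper_force: 0.0
```

drive_tool(
  commands=[
    [0,0,0.06,0,0,0],
    [0,0,0,0,0,0],
  ],
)

```text
t: 4.47
tcp_pos: [539.6, -243.2, 251.6]
tcp_rot: [0.802, 0.597, -0.0, -0.0]
wrist_force: [0.5, -0.4, 0.4]
opening: 26.4
gripper_force: 0.0
```

drive_tool(
  commands=[
    [0,0,0.04,0,0,0],
    [0,0,0,0,0,0],
  ],
)

```text
t: 4.72
tcp_pos: [539.6, -243.2, 250.6]
tcp_rot: [0.802, 0.597, -0.0, -0.0]
wrist_force: [-0.0, 0.7, -0.2]
opening: 26.6
gripper_force: 0.0
```

drive_tool(
  commands=[
    [0,0,0.04,0,0,0],
    [0,0,0,0,0,0],
  ],
)

```text
t: 4.97
tcp_pos: [539.6, -243.3, 249.6]
tcp_rot: [0.802, 0.597, -0.0, -0.0]
wrist_force: [-0.9, 0.2, 0.0]
opening: 26.1
gripper_force: 0.0
```

drive_tool(
  commands=[
    [0,0,0.04,0,0,0],
    [0,0,0,0,0,0],
  ],
)

```text
t: 5.22
tcp_pos: [539.7, -243.3, 249.2]
tcp_rot: [0.803, 0.597, 0.0, 0.0]
wrist_force: [-1.6, 0.5, 4.4]
opening: 26.1
gripper_force: 2.1
```

drive_tool(
  commands=[
    [0,0,0.04,0,0,0],
    [0,0,0,0,0,0],
  ],
)

```text
t: 5.48
tcp_pos: [539.8, -243.3, 249.2]
tcp_rot: [0.803, 0.597, 0.0, 0.0]
wrist_force: [-3.2, 2.3, 11.4]
opening: 26.5
gripper_force: 5.1
```

Contact puts the cap's top at z = 249.3, so U is about 32.3. Next I centre sideways by straddling the upright and closing on it gently.

drive_tool(
  commands=[
    [0,0,-0.6,0,0,0],
    [0,0,0,0,0,0],
    [0,0,0,0,0,0],
    [0,0,0,0,0,0],
  ],
  claw=-1,
)

```text
t: 5.98
tcp_pos: [539.4, -243.2, 262.1]
tcp_rot: [0.802, 0.597, -0.0, -0.0]
wrist_force: [-0.1, 0.1, 0.7]
opening: 62.7
gripper_force: 0.0
```

drive_tool(
  commands=[
    [0,0,0.5,0,0,0],
    [0,0,0.5,0,0,0],
    [0,0,0.4,0,0,0],
  ],
)

```text
t: 6.35
tcp_pos: [539.1, -243.1, 226.1]
tcp_rot: [0.802, 0.597, -0.0, -0.001]
wrist_force: [-0.6, -0.0, -0.3]
opening: 87.4
gripper_force: 0.0
```

drive_tool(
  commands=[
    [0,0,0,0,0,0],
    [0,0,0,0,0,0],
    [0,0,0,0,0,0],
    [0,0,0,0,0,0],
  ],
  claw=-0.2,
  newtons=8,
)

```text
t: 6.85
tcp_pos: [539.4, -243.2, 228.1]
tcp_rot: [0.802, 0.597, -0.0, -0.0]
wrist_force: [-2.5, 1.7, 2.3]
opening: 61.9
gripper_force: 8.0
```

```bash
python3 -c "
from h import *
go(539.3,-242.3,230,73.5)"
```

```text
t 6.85 tcp [ 539.41 -243.18  228.07] phi 73.27 tilt [-0.02 -0.01] | units after turn: x 0.03 y -0.01 z -0.08 turn -0.03 F [-2.5  1.7  2.3] open 61.9 g 8.0
```

drive_tool(
  commands=[
    [0,0,0,0,0,0],
    [0,0,0,0,0,0],
    [0,0,-1,0,0,0],
    [0,0,-1,0,0,0],
    [0,0,0,0,0,-1],
    [0,0,0,0,0,-1],
    [0,0,0,0,0,-1],
    [0,0,0,0,0,-1],
    [0,0,0,0,0,-0.18],
  ],
  claw=-0.6,
)

```text
t: 7.98
tcp_pos: [539.7, -243.3, 277.6]
tcp_rot: [0.597, 0.802, 0.0, 0.0]
wrist_force: [0.5, -0.1, 0.9]
opening: 70.5
gripper_force: 0.0
```

```bash
python3 -c "
from h import *
go(529,202,60,106.7)"
```

```text
t 7.97 tcp [ 539.72 -243.35  277.63] phi 106.7 tilt [0.02 0.01] | units after turn: x 17.19 y 4.71 z 8.71 turn -0.00 F [ 0.5 -0.1  0.9] open 70.5 g 0.0
```

drive_tool(
  commands=[
    [1,0.27,0,0,0,0],
    [1,0.28,0,0,0,0],
    [1,0.28,0,0,0,0],
    [1,0.28,0.4,0,0,0],
    [1,0.28,0.4,0,0,0],
    [1,0.28,0.4,0,0,0],
    [1,0.28,0.4,0,0,0],
    [1,0.28,0.4,0,0,0],
    [1,0.28,0.4,0,0,0],
    [1,0.28,0.4,0,0,0],
  ],
)

```text
t: 9.22
tcp_pos: [534.7, 17.1, 207.5]
tcp_rot: [0.598, 0.802, 0.0, 0.0]
wrist_force: [0.2, 0.2, -0.3]
opening: 70.3
gripper_force: 0.0
```

drive_tool(
  commands=[
    [1,0.28,0.7,0,0,0],
    [1,0.28,0.7,0,0,0],
    [1,0.28,0.8,0,0,0],
    [1,0.28,0.8,0,0,0],
    [1,0.28,0.8,0,0,0],
    [1,0.27,0.8,0,0,0],
    [1,0.25,0.8,0,0,0],
    [0.2,0,0.5,0,0,0],
    [0,0,0,0,0,0],
  ],
)

```text
t: 10.35
tcp_pos: [528.2, 201.7, 59.4]
tcp_rot: [0.597, 0.802, -0.001, -0.0]
wrist_force: [-0.1, -0.5, -0.6]
opening: 70.5
gripper_force: 0.0
```

```bash
python3 -c "
from h import *
go(529,202,13.5,106.7)
p,d=eyes.camera('scene');cv2.imwrite('pics/s1.png',cv2.resize(p[130:330,300:460,::-1],None,fx=3,fy=3))"
```

```text
t 10.35 tcp [528.24 201.69  59.35] phi 106.67 tilt [-0.09 -0.07] | units after turn: x 0.00 y 0.03 z 1.83 turn -0.00 F [-0.1 -0.5 -0.6] open 70.5 g 0.0
```

View pics/s1.png

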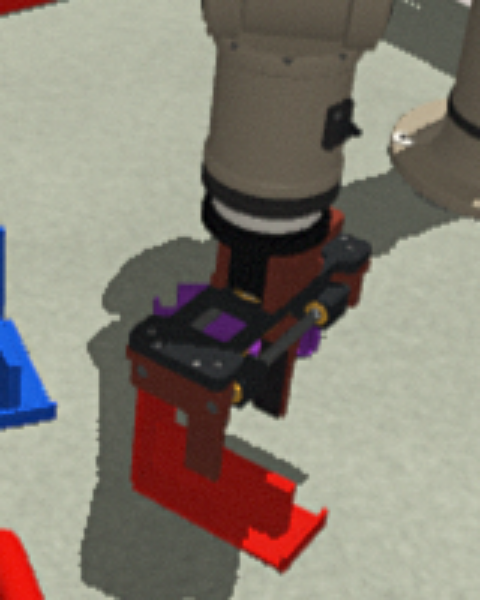

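The fingers straddle the web at mid-length (finger at crop (205,440)), clear of the blue and purple brackets. I descend and grip.

drive_tool(
  commands=[
    [0,0.03,0.5,0,0,0],
    [0,0,0.5,0,0,0],
    [0,0,0.5,0,0,0],
    [0,0,0.33,0,0,0],
    [0,0,0,0,0,0],
    [0,0,0,0,0,0],
  ],
)

```text
t: 11.15
tcp_pos: [529.7, 202.9, 14.6]
tcp_rot: [0.597, 0.802, 0.0, 0.0]
wrist_force: [-0.3, -0.7, 0.4]
opening: 70.4
gripper_force: 0.0
```

drive_tool(
  commands=[
    [0,0,0,0,0,0],
    [0,0,0,0,0,0],
    [0,0,0,0,0,0],
    [0,0,0,0,0,0],
    [0,0,0,0,0,0],
    [0,0,0,0,0,0],
  ],
  claw=1,
  newtons=40,
)

```text
t: 11.9
tcp_pos: [529.5, 202.7, 14.4]
tcp_rot: [0.597, 0.802, -0.0, -0.0]
wrist_force: [-0.2, -0.3, 0.6]
opening: 13.9
gripper_force: 0.0
```

```bash
python3 -c "
from h import *
go(529,202,13.5,106.7)"
```

```text
t 11.9 tcp [529.55 202.67  14.4 ] phi 106.7 tilt [-0. -0.] | units after turn: x -0.02 y -0.03 z 0.04 turn 0.00 F [-0.2 -0.3  0.6] open 13.9 g 0.0
```

drive_tool(
  commands=[
    [0,0,0,0,0,0],
    [0,0,0,0,0,0],
    [0,0,0,0,0,0],
  ],
)

```text
t: 12.28
tcp_pos: [529.3, 202.6, 14.4]
tcp_rot: [0.597, 0.802, -0.0, -0.0]
wrist_force: [-1.0, -0.1, 1.5]
opening: 9.7
gripper_force: 40.0
```

drive_tool(
  commands=[
    [0,0,-0.3,0,0,0],
    [0,0,-0.7,0,0,0],
    [0,0,-1,0,0,0],
    [0,0,-1,0,0,0],
    [0,0,-1,0,0,0],
    [0,0,-1,0,0,0.6],
    [0,0,-1,0,0,0.9],
    [0,0,0,0,0,0.9],
    [0,0,0,0,0,0.9],
    [0,0,0,0,0,0.85],
  ],
)

```text
t: 13.52
tcp_pos: [529.4, 202.7, 165.6]
tcp_rot: [0.802, 0.597, 0.0, 0.0]
wrist_force: [-0.2, -0.0, -4.4]
opening: 9.8
gripper_force: 40.0
```

```bash
python3 -c "
from h import *
go(572.4,-131.8,163,73.5)"
```

```text
t 13.53 tcp [529.39 202.75 165.56] phi 73.29 tilt [0.04 0.02] | units after turn: x -12.34 y 5.45 z 0.10 turn -0.03 F [-0.2 -0.  -4.4] open 9.8 g 40.0
```

drive_tool(
  commands=[
    [-0.6,0.4,0,0,0,-0.03],
    [-1,0.5,0,0,0,0],
    [-1,0.5,0,0,0,0],
    [-1,0.5,0,0,0,0],
    [-1,0.5,0,0,0,0],
    [-1,0.5,0,0,0,0],
    [-1,0.5,0,0,0,0],
    [-1,0.5,0,0,0,0],
    [-1,0.5,0,0,0,0],
    [-1,0.5,0,0,0,0],
  ],
)

```text
t: 14.78
tcp_pos: [579.9, -62.7, 165.5]
tcp_rot: [0.8, 0.6, 0.0, 0.0]
wrist_force: [0.4, -0.4, -4.0]
opening: 10.1
gripper_force: 40.0
```

drive_tool(
  commands=[
    [-1,0.5,0,0,0,0],
    [-1,0.05,0,0,0,0],
    [-0.5,0,0,0,0,0],
    [-0.24,0,0.1,0,0,0],
    [0,0,0,0,0,0],
    [0,0,0,0,0,0],
  ],
)

```text
t: 15.52
tcp_pos: [574.2, -130.4, 162.0]
tcp_rot: [0.799, 0.601, 0.0, -0.0]
wrist_force: [-0.4, -0.1, -5.0]
opening: 10.2
gripper_force: 40.0
```

```bash
python3 -c "
from h import *
go(572.4,-131.8,162.7,73.5)
a,d=eyes.camera('scene');b,e=eyes.camera('top'); np.savez('a1.npz',a=a,b=b,d=d,e=e)
o=np.zeros((600,800,3),np.uint8);o[:520,:400]=cv2.resize(a[100:230,220:320],(400,520),interpolation=2);o[:360,400:]=cv2.resize(b[160:250,390:490],(400,360),interpolation=2)
cv2.imwrite('pics/s2.png',o[:,:,::-1])"
```

```text
t 15.53 tcp [ 574.16 -130.36  162.  ] phi 73.84 tilt [0.01 0.04] | units after turn: x -0.08 y -0.05 z -0.03 turn 0.04 F [-0.4 -0.1 -5. ] open 10.2 g 40.0
```

View pics/s2.png

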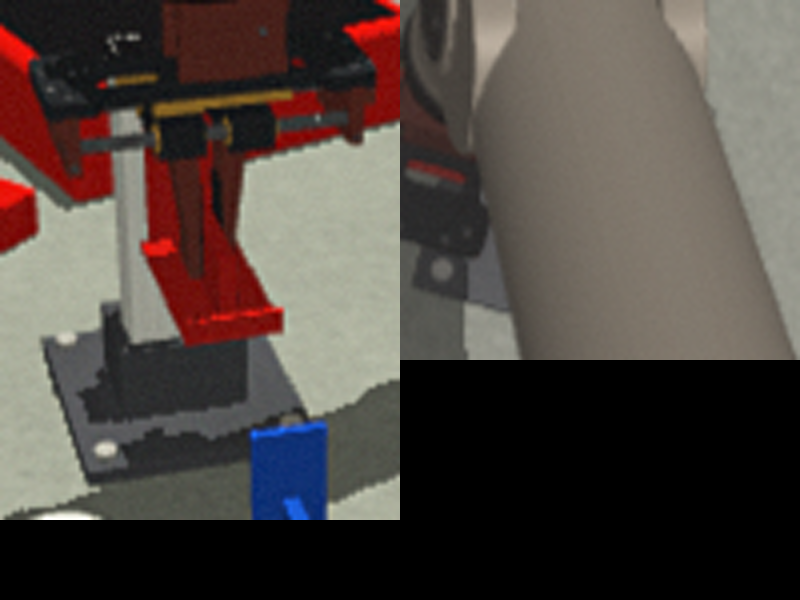

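Scene view: the held bracket (crop 210,290) faces the upright (crop 135,230); the top view is blocked by the arm. I trim the pose and approach.

drive_tool(
  commands=[
    [-0.3,-0.05,-0.03,0,0,0.04],
    [-0.3,0,0,0,0,0],
    [0,0,0,0,0,0],
    [0,0,0,0,0,0],
  ],
)

```text
t: 16.12
tcp_pos: [568.5, -145.8, 162.7]
tcp_rot: [0.802, 0.598, 0.0, 0.0]
wrist_force: [-0.9, 0.1, -3.8]
opening: 10.1
gripper_force: 40.0
```

```bash
python3 -c "
from h import *
go(563.8,-160.5,162.7,73.5)"
```

```text
t 16.12 tcp [ 568.51 -145.77  162.7 ] phi 73.41 tilt [0.01 0.01] | units after turn: x -0.62 y -0.01 z -0.00 turn -0.01 F [-0.9  0.1 -3.8] open 10.1 g 40.0
```

drive_tool(
  commands=[
    [-0.1,0,0,0,0,0],
    [-0.1,0,0,0,0,0],
    [-0.08,0,0,0,0,0],
    [0,0,0,0,0,0],
  ],
)

```text
t: 16.62
tcp_pos: [566.4, -152.7, 162.7]
tcp_rot: [0.802, 0.598, -0.0, 0.0]
wrist_force: [-0.2, 0.8, -3.6]
opening: 9.7
gripper_force: 40.0
```

drive_tool(
  commands=[
    [-0.06,0,0,0,0,0],
    [-0.06,0,0,0,0,0],
    [0,0,0,0,0,0],
  ],
)

```text
t: 17.0
tcp_pos: [565.6, -155.5, 162.7]
tcp_rot: [0.802, 0.598, -0.0, 0.0]
wrist_force: [0.7, -0.3, -3.6]
opening: 10.0
gripper_force: 40.0
```

```bash
python3 -c "
from h import *
go(563.8,-160.5,162.7,73.5)"
```

```text
t 17.0 tcp [ 565.58 -155.51  162.66] phi 73.41 tilt [-0.   -0.01] | units after turn: x -0.21 y -0.01 z -0.00 turn -0.01 F [ 0.7 -0.3 -3.6] open 10.0 g 40.0
```

There is no contact 5 mm short of home, so the claws are passing into the slots.

drive_tool(
  commands=[
    [-0.05,0,0,0,0,0],
    [-0.05,0,0,0,0,0],
    [-0.05,0,0,0,0,0],
    [0,0,0,0,0,0],
  ],
)

```text
t: 17.5
tcp_pos: [564.8, -158.1, 162.7]
tcp_rot: [0.801, 0.598, 0.0, -0.0]
wrist_force: [1.1, 4.9, -4.2]
opening: 9.9
gripper_force: 40.0
```

drive_tool(
  commands=[
    [-0.04,0,0,0,0,0],
    [0,0,0,0,0,0],
  ],
)

```text
t: 17.75
tcp_pos: [564.5, -159.2, 162.6]
tcp_rot: [0.801, 0.598, 0.0, -0.0]
wrist_force: [1.2, 5.0, -4.0]
opening: 9.7
gripper_force: 40.0
```

```bash
python3 -c "
from h import *
go(563.8,-160.5,162.7,73.5)"
```

```text
t 17.75 tcp [ 564.46 -159.17  162.64] phi 73.46 tilt [0.01 0.04] | units after turn: x -0.06 y -0.01 z -0.00 turn -0.01 F [ 1.2  5.  -4. ] open 9.7 g 40.0
```

Catch spring force felt (about 5 N); I continue until the face seats.

drive_tool(
  commands=[
    [-0.04,0,0,0,0,0],
    [0,0,0,0,0,0],
  ],
)

```text
t: 18.0
tcp_pos: [564.2, -159.9, 162.7]
tcp_rot: [0.801, 0.598, 0.0, -0.0]
wrist_force: [2.3, 4.9, -5.5]
opening: 9.7
gripper_force: 40.0
```

drive_tool(
  commands=[
    [-0.04,0,0,0,0,0],
    [0,0,0,0,0,0],
  ],
)

```text
t: 18.25
tcp_pos: [564.0, -160.7, 162.6]
tcp_rot: [0.801, 0.598, 0.0, -0.0]
wrist_force: [2.0, 6.8, -4.2]
opening: 9.5
gripper_force: 40.0
```

drive_tool(
  commands=[
    [-0.04,0,0,0,0,0],
    [0,0,0,0,0,0],
  ],
)

```text
t: 18.5
tcp_pos: [563.9, -160.9, 162.7]
tcp_rot: [0.801, 0.598, 0.001, -0.001]
wrist_force: [2.0, 7.7, -4.3]
opening: 9.9
gripper_force: 40.0
```

drive_tool(
  commands=[
    [-0.04,0,0,0,0,0],
    [0,0,0,0,0,0],
  ],
)

```text
t: 18.75
tcp_pos: [563.8, -160.8, 162.7]
tcp_rot: [0.801, 0.599, 0.001, -0.001]
wrist_force: [1.9, 9.8, -4.9]
opening: 9.9
gripper_force: 40.0
```

```bash
python3 -c "
from h import *
go(563.8,-160.5,148.7,73.5); print(arm.observe()['moment'])"
```

```text
t 18.75 tcp [ 563.83 -160.84  162.7 ] phi 73.57 tilt [0.05 0.16] | units after turn: x 0.01 y -0.00 z 0.56 turn 0.01 F [ 1.9  9.8 -4.9] open 9.9 g 40.0
[ 1.67928335 -0.48977181  0.04725192]
```

Seated: advance has stopped with about 10 N, at raised height. I press down in small steps.

drive_tool(
  commands=[
    [0,0,0.06,0,0,0],
    [0,0,0.06,0,0,0],
    [0,0,0,0,0,0],
  ],
)

```text
t: 19.12
tcp_pos: [564.5, -161.1, 160.7]
tcp_rot: [0.801, 0.599, 0.002, -0.0]
wrist_force: [1.4, 9.5, 1.4]
opening: 9.8
gripper_force: 40.0
```

drive_tool(
  commands=[
    [0,0,0.06,0,0,0],
    [0,0,0.06,0,0,0],
    [0,0,0,0,0,0],
  ],
)

```text
t: 19.5
tcp_pos: [565.0, -161.2, 157.9]
tcp_rot: [0.801, 0.599, 0.002, 0.0]
wrist_force: [2.4, 10.2, 0.6]
opening: 9.8
gripper_force: 40.0
```

```bash
python3 -c "
from h import *
go(563.8,-160.5,148.7,73.5); print(arm.observe()['moment'])"
```

```text
t 19.5 tcp [ 564.99 -161.19  157.95] phi 73.57 tilt [0.2 0.1] | units after turn: x 0.01 y -0.05 z 0.37 turn 0.01 F [ 2.4 10.2  0.6] open 9.8 g 40.0
[ 1.45043275 -0.45465708  0.00859566]
```

drive_tool(
  commands=[
    [0,-0.02,0.06,0,0,0],
    [0,0,0.06,0,0,0],
    [0,0,0,0,0,0],
  ],
)

```text
t: 19.88
tcp_pos: [564.9, -161.2, 155.1]
tcp_rot: [0.801, 0.599, 0.002, 0.001]
wrist_force: [2.9, 8.7, 0.9]
opening: 10.1
gripper_force: 40.0
```

drive_tool(
  commands=[
    [0,0,0.06,0,0,0],
    [0,0,0.06,0,0,0],
    [0,0,0,0,0,0],
  ],
)

```text
t: 20.25
tcp_pos: [564.6, -161.2, 151.6]
tcp_rot: [0.801, 0.599, 0.002, 0.0]
wrist_force: [3.9, 8.8, -2.4]
opening: 10.3
gripper_force: 40.0
```

```bash
python3 -c "
from h import *
go(563.8,-160.5,148.7,73.5); print(arm.observe()['moment'])"
```

```text
t 20.25 tcp [ 564.63 -161.15  151.65] phi 73.59 tilt [0.21 0.1 ] | units after turn: x 0.02 y -0.04 z 0.12 turn 0.01 F [ 3.9  8.8 -2.4] open 10.3 g 40.0
[ 1.42154442 -0.75876112  0.14177363]
```

drive_tool(
  commands=[
    [0,0,0.05,0,0,0],
    [0,0,0.04,0,0,0],
    [0,0,0,0,0,0],
  ],
)

```text
t: 20.62
tcp_pos: [564.5, -161.1, 149.6]
tcp_rot: [0.801, 0.599, 0.002, 0.0]
wrist_force: [2.1, 9.8, 0.7]
opening: 9.7
gripper_force: 40.0
```

drive_tool(
  commands=[
    [0,0,0.04,0,0,0],
    [0,0,0,0,0,0],
  ],
)

```text
t: 20.88
tcp_pos: [564.6, -161.2, 148.7]
tcp_rot: [0.801, 0.599, 0.002, 0.0]
wrist_force: [2.3, 8.1, 0.7]
opening: 9.5
gripper_force: 40.0
```

drive_tool(
  commands=[
    [0,0,0.04,0,0,0],
    [0,0,0,0,0,0],
  ],
)

```text
t: 21.12
tcp_pos: [564.8, -161.2, 148.0]
tcp_rot: [0.801, 0.599, 0.002, 0.001]
wrist_force: [1.9, 9.2, 1.9]
opening: 9.9
gripper_force: 40.0
```

drive_tool(
  commands=[
    [0,0,0.04,0,0,0],
    [0,0,0,0,0,0],
  ],
)

```text
t: 21.38
tcp_pos: [564.9, -161.2, 147.7]
tcp_rot: [0.801, 0.599, 0.002, 0.001]
wrist_force: [1.0, 9.5, 7.5]
opening: 9.8
gripper_force: 40.0
```

drive_tool(
  commands=[
    [0,0,0.04,0,0,0],
    [0,0,0,0,0,0],
  ],
)

```text
t: 21.62
tcp_pos: [565.1, -161.1, 147.2]
tcp_rot: [0.801, 0.599, 0.002, 0.001]
wrist_force: [-1.2, 9.4, 10.5]
opening: 9.9
gripper_force: 40.0
```

```bash
python3 -c "
from h import *
go(563.8,-160.5,148.7,73.5); print(arm.observe()['moment'])
a,d=eyes.camera('scene')
cv2.imwrite('pics/s3.png',cv2.resize(a[100:220,220:320,::-1],None,fx=5,fy=5,interpolation=2))"
```

```text
t 21.62 tcp [ 565.09 -161.12  147.16] phi 73.56 tilt [0.27 0.07] | units after turn: x 0.01 y -0.06 z -0.06 turn 0.01 F [-1.2  9.4 10.5] open 9.9 g 40.0
[ 1.53934053  0.25039723 -0.01557782]
```

View pics/s3.png

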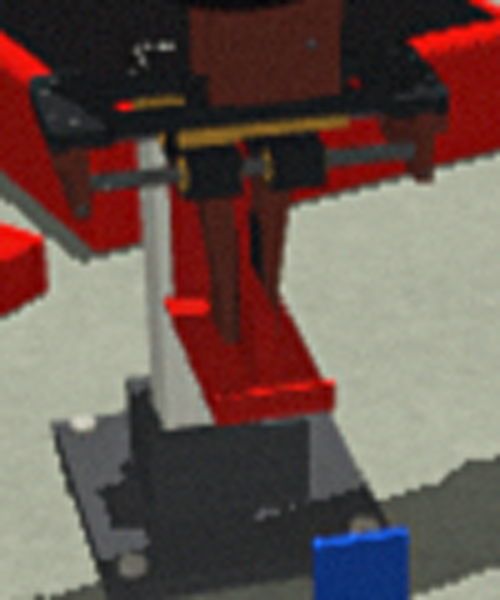

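Resistance is growing at the expected home height, but the gripper hides the catch. One more nudge, then I ease off, release, back away and look.

drive_tool(
  commands=[
    [0,0,0.03,0,0,0],
    [0,0,0,0,0,0],
    [0,0,0,0,0,0],
  ],
)

```text
t: 22.05
tcp_pos: [565.1, -161.0, 146.6]
tcp_rot: [0.801, 0.599, 0.002, 0.001]
wrist_force: [-1.3, 10.2, 11.5]
opening: 10.0
gripper_force: 40.0
```

drive_tool(
  commands=[
    [0.04,-0.04,-0.08,0,0,0],
    [0,0,0,0,0,0],
  ],
)

```text
t: 22.3
tcp_pos: [564.4, -160.9, 147.2]
tcp_rot: [0.801, 0.599, 0.002, 0.001]
wrist_force: [3.1, 6.7, 0.2]
opening: 9.6
gripper_force: 40.0
```

drive_tool(
  commands=[
    [0,0,0,0,0,0],
    [0,0,0,0,0,0],
    [0,0,0,0,0,0],
  ],
  claw=0.2,
)

```text
t: 22.68
tcp_pos: [561.7, -163.3, 145.7]
tcp_rot: [0.802, 0.597, -0.0, 0.0]
wrist_force: [0.1, 1.0, -0.3]
opening: 34.2
gripper_force: 0.0
```

drive_tool(
  commands=[
    [0.2,0,-0.5,0,0,0],
    [0.5,0,-1,0,0,0],
    [1,0,-1,0,0,0],
    [1,0,-1,0,0,0],
    [1,0,-1,0,0,0],
    [1,0,-1,0,0,0],
    [1,0,-1,0,0,0],
  ],
)

```text
t: 23.55
tcp_pos: [602.8, -24.5, 310.1]
tcp_rot: [0.802, 0.598, 0.0, 0.0]
wrist_force: [0.4, 0.1, -0.5]
opening: 35.3
gripper_force: 0.0
```

```bash
python3 -c "
from h import *
go(563.8,-160.5,147.7,73.5)
a,d=eyes.camera('scene');b,e=eyes.camera('top')
o=np.zeros((600,800,3),np.uint8);o[:600,:400]=cv2.resize(a[90:210,230:310],(400,600),interpolation=2);o[:400,400:]=cv2.resize(b[165:245,390:470],(400,400),interpolation=2)
cv2.imwrite('pics/s4.png',o[:,:,::-1])
np.set_printoptions(suppress=True,precision=1)
W=cloud('scene',a,d);m=redmask(a)&(abs(W[...,0]-560)<50)&(W[...,1]<-90)&(W[...,1]>-235)&(W[...,2]>60);P=W[m]
u=np.array([-.2847,-.9586]);F=np.c_[(P[:,:2]-[539.2,-242.9])@u+20,(P[:,:2]-[539.2,-242.9])@[.9586,-.2847],P[:,2]]
k=(F[:,0]>-14)&(F[:,2]>150);print('plate+catch z,y pct',np.percentile(F[k],[1,5,50,95,99],axis=0), np.histogram(F[k][:,2],bins=np.arange(150,250,5)))
"
```

```text
t 23.55 tcp [602.79 -24.54 310.07] phi 73.44 tilt [ 0.06 -0.01] | units after turn: x -5.66 y 0.05 z 6.49 turn -0.01 F [ 0.4  0.1 -0.5] open 35.3 g 0.0
plate+catch z,y pct [[-12.6 -18.5 151.4]
 [-11.  -17.3 156.3]
 [ -7.2   4.1 193.1]
 [ -3.6  21.7 224. ]
 [  0.4  23.  229.5]] (array([21, 16, 24, 20, 28, 35, 27, 38, 35, 34, 34, 33, 39, 32, 26, 20,  2,
        0,  0]), array([150, 155, 160, 165, 170, 175, 180, 185, 190, 195, 200, 205, 210,
       215, 220, 225, 230, 235, 240, 245]))
```

View pics/s4.png

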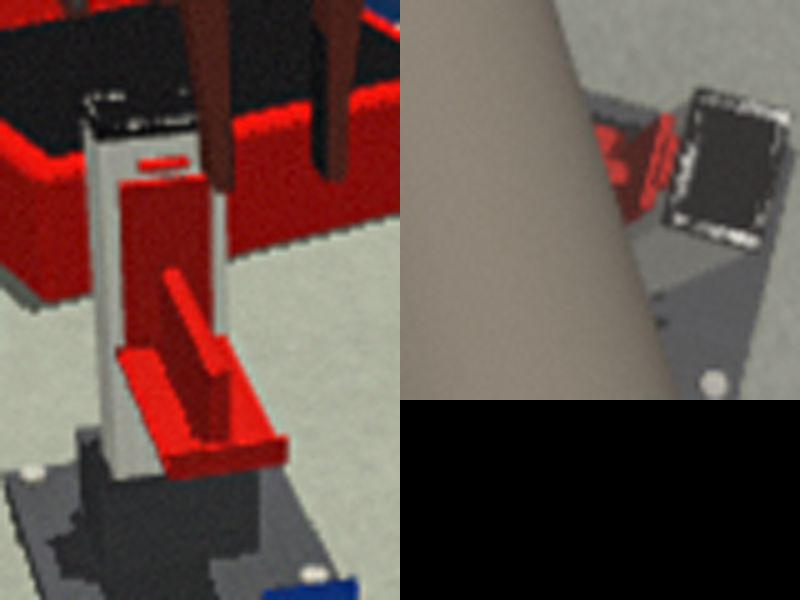

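The red catch (crop (163,163)) shows above the plate top with a grey gap below it, so it has snapped out. The plate is centred on the upright. I check tilt and position numerically before handing in.

```bash
python3 -c "
from h import *
np.set_printoptions(suppress=True,precision=2)
u=np.array([-.2847,-.9586])
Fs=[]
for _ in range(4):
    a,d=eyes.camera('scene');W=cloud('scene',a,d);P=W.reshape(-1,3);m=redmask(a).ravel()
    F=np.c_[(P[:,:2]-[539.2,-242.9])@u+20,(P[:,:2]-[539.2,-242.9])@[.9586,-.2847],P[:,2]]
    Fs.append((F,m,a.reshape(-1,3)))
F=np.concatenate([f[0] for f in Fs]);m=np.concatenate([f[1] for f in Fs]);c=np.concatenate([f[2] for f in Fs])
def fit(k,n):
    for _ in range(3):
        A=np.c_[F[k,1:],np.ones(k.sum())];s=np.linalg.lstsq(A,F[k,0],rcond=None)[0]
        k=k&(abs(F[:,0]-np.c_[F[:,1:],np.ones(len(F))]@s)<5)
    print(n,k.sum(),'slope y,z deg',np.degrees(s[:2]),'x at z190',s@[0,190,1])
in_=(abs(F[:,0]+3)<15)
fit(m&in_&(abs(F[:,1])<19)&(abs(F[:,1])>8)&(F[:,2]>150)&(F[:,2]<220),'plate front')
fit(~m&(abs(F[:,0])<10)&(abs(F[:,1])<27)&(F[:,2]>232)&(F[:,2]<243)&(c.min(1)>90)|~m&(abs(F[:,0])<8)&(abs(F[:,1]+25.5)<2.5)&(F[:,2]>120)&(F[:,2]<225)&(c.min(1)>90),'face')
k=m&in_&(F[:,2]>150)&(F[:,2]<220); print('plate y extent',np.percentile(F[k,1],[2,98]))
print(arm.observe()['t'])"
```

```text
plate front 920 slope y,z deg [-0.15 -1.64] x at z190 -7.181662383158434
face 459 slope y,z deg [-0.91  0.14] x at z190 0.10353154431487044
plate y extent [-18.34  22.68]
23.85
```

```bash
python3 -c "
from h import *
print(hand_in())"
```

```text
the job is handed in; nothing more can be done
None
```

I hung the red bracket in the two uppermost slots, pressed it home (about 12 N on the wrist sensor) with the catch visibly out above its back plate, released it, and handed in at about 24 s; no verdict was returned.

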